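# Feel the tea tins and empty the loaded ones

## Task

Three opaque tea tins stand on the cork mat and some have steel tea balls left in them. Work from left to right: lift each tin, tilt it slowly to about 30 degrees, hold it there for a second to feel whether anything rolls, and bring it back level; pour the balls of a loaded tin into the white bowl, but do not tip an empty one any further. Finish with every tea ball in the bowl and all three tins standing upright on the chopping board, and leave the sauce pot, spice jar and mug where they are.

Things in the scene. Friction and masses are not known exactly. Their poses are not given: they have to be found in the camera images.
- tin_1: left of three identical bare-metal tea tins in a row on the cork mat (left = largest y), each with 0, 1 or 2 tea balls. 125 mm long (its x), 64 wide (its y: grip there), 85 high, walls 3 mm, 0.24 kg empty (10 % more or less). Origin: centre of underside, z up. A fixed cover closes the rear 68 mm of the top; the mouth is the front 53 x 58 mm (+x end, away from the robot at first)
- tin_2: middle tin, same as tin_1. Balls lie loose on each tin's flat floor, at first hidden under the cover, and roll to the lower end when it tilts. The front wall is lined by a ramp leaning out 25 degrees: balls leave over the +x rim when tipped forward about 80 to 95 degrees
- tin_3: right tin, same as tin_1. The empty tin's centre of mass lies 2 mm ahead of its middle and 39 mm above the underside (true for all three)
- tin_1_lip (a point): middle of the front rim of tin_1, over which balls are poured: 61 mm along +x and 85 mm above the tin's origin; its axes are the tin's
- tin_2_lip (a point): middle of the front rim of tin_2, over which balls are poured: 61 mm along +x and 85 mm above the tin's origin; its axes are the tin's
- tin_3_lip (a point): middle of the front rim of tin_3, over which balls are poured: 61 mm along +x and 85 mm above the tin's origin; its axes are the tin's
- ball_1a: a round steel tea ball, 36 mm in diameter, 0.12 kg, origin at its centre; starts out of sight in tin_1 if it is there at all (two to four of the six possible balls are present)
- ball_1b: a round steel tea ball, 36 mm in diameter, 0.12 kg, origin at its centre; starts out of sight in tin_1 if it is there at all (two to four of the six possible balls are present)
- ball_2a: a round steel tea ball, 36 mm in diameter, 0.12 kg, origin at its centre; starts out of sight in tin_2 if it is there at all (two to four of the six possible balls are present)
- ball_2b: a round steel tea ball, 36 mm in diameter, 0.12 kg, origin at its centre; starts out of sight in tin_2 if it is there at all (two to four of the six possible balls are present)
- ball_3a: a round steel tea ball, 36 mm in diameter, 0.12 kg, origin at its centre; starts out of sight in tin_3 if it is there at all (two to four of the six possible balls are present)
- ball_3b: a round steel tea ball, 36 mm in diameter, 0.12 kg, origin at its centre; starts out of sight in tin_3 if it is there at all (two to four of the six possible balls are present)
- bowl: round white bowl, loose, 0.6 kg, 170 mm across the rim, 60 mm high, between mat and board; origin at the centre of its underside
- chopping_board: chopping board, fixed, 200 mm (its x) by 300 mm (its y), 11 mm thick; origin at the centre of its underside; it lies on the other side of the bowl from the mat (either may be on the left)
- cork_mat: thin cork mat, fixed, 170 mm (its x) by 360 mm (its y), 6 mm thick, on which the tins stand at first; origin at the centre of its underside
- sauce_pot: bystander: yellow sauce pot, 70 mm across, 40 mm high, behind the bowl; origin at the centre of its underside
- spice_jar: bystander: spice jar with a red cap, 45 mm across, 108 mm high, behind the bowl; origin at the centre of its underside
- blue_mug: bystander: blue mug, 89 x 126 x 97 mm, standing alone at the back, right of the middle; origin at the centre of its underside

How it is judged:
On the way, in this order (a step that is already met when the one before it is completed fails the run):
1. tin_1 (left) is lifted and held still at a tilt of 20 to 40 degrees, whatever it holds still inside (angle between tin_1's own z axis and vertical between 0.35 and 0.7 rad and height (world z) of tin_1 above 0.03 m and angular speed of tin_1 below 0.3 rad/s and distance between each of ball_1a, ball_1b and tin_1 below 0.11 m), for 0.5 s.
2. tin_1 is level again (within 8 degrees), whatever it holds still inside (angle between tin_1's own z axis and vertical below 0.14 rad and distance between each of ball_1a, ball_1b and tin_1 below 0.11 m), for 0.2 s.
3. tin_2 (middle) is lifted and held still at a tilt of 20 to 40 degrees, whatever it holds still inside (angle between tin_2's own z axis and vertical between 0.35 and 0.7 rad and height (world z) of tin_2 above 0.03 m and angular speed of tin_2 below 0.3 rad/s and distance between each of ball_2a, ball_2b and tin_2 below 0.11 m), for 0.5 s.
4. tin_2 is level again (within 8 degrees), whatever it holds still inside (angle between tin_2's own z axis and vertical below 0.14 rad and distance between each of ball_2a, ball_2b and tin_2 below 0.11 m), for 0.2 s.
5. tin_3 (right) is lifted and held still at a tilt of 20 to 40 degrees, whatever it holds still inside (angle between tin_3's own z axis and vertical between 0.35 and 0.7 rad and height (world z) of tin_3 above 0.03 m and angular speed of tin_3 below 0.3 rad/s and distance between each of ball_3a, ball_3b and tin_3 below 0.11 m), for 0.5 s.
6. tin_3 is level again (within 8 degrees), whatever it holds still inside (angle between tin_3's own z axis and vertical below 0.14 rad and distance between each of ball_3a, ball_3b and tin_3 below 0.11 m), for 0.2 s.
At the end, for the whole second after the job is handed in: Every tea ball present lies at rest in the bowl (its centre within 80 mm of the bowl's axis and below 70 mm), the bowl stands upright on the counter, and all three tins stand upright (within 4.5 degrees) and still with their underside on the chopping board, the centre of each tin over the board (horizontal distance between each of ball_1a, ball_1b, ball_2a, ball_2b, ball_3a, ball_3b and bowl below 0.08 m and height (world z) of each of ball_1a, ball_1b, ball_2a, ball_2b, ball_3a, ball_3b below 0.07 m and linear speed of each of ball_1a, ball_1b, ball_2a, ball_2b, ball_3a, ball_3b below 0.05 m/s and angle between each of tin_1, tin_2, tin_3's own z axis and vertical below 0.08 rad and height (world z) of tin_1 between 0.006 and 0.018 m and linear speed of each of tin_1, tin_2, tin_3 below 0.02 m/s and x of tin_1 in the frame of chopping_board between -0.1 and 0.1 m and y of tin_1 in the frame of chopping_board between -0.15 and 0.15 m and height (world z) of tin_2 between 0.006 and 0.018 m and x of tin_2 in the frame of chopping_board between -0.1 and 0.1 m and y of tin_2 in the frame of chopping_board between -0.15 and 0.15 m and height (world z) of tin_3 between 0.006 and 0.018 m and x of tin_3 in the frame of chopping_board between -0.1 and 0.1 m and y of tin_3 in the frame of chopping_board between -0.15 and 0.15 m and angle between bowl's own z axis and vertical below 0.1 rad and height (world z) of bowl below 0.02 m); the robot touches nothing.
It fails at once if a tin that held no tea ball at the start is tipped beyond 55 degrees ((angle between tin_1's own z axis and vertical above 0.96 rad and not (height (world z) of ball_1a above -5 m) and not (height (world z) of ball_1b above -5 m)) or (angle between tin_2's own z axis and vertical above 0.96 rad and not (height (world z) of ball_2a above -5 m) and not (height (world z) of ball_2b above -5 m)) or (angle between tin_3's own z axis and vertical above 0.96 rad and not (height (world z) of ball_3a above -5 m) and not (height (world z) of ball_3b above -5 m))).
It fails at once if a tin is swung fast (over 3 rad/s) while lifted ((height (world z) of tin_1 above 0.05 m and angular speed of tin_1 above 3 rad/s) or (height (world z) of tin_2 above 0.05 m and angular speed of tin_2 above 3 rad/s) or (height (world z) of tin_3 above 0.05 m and angular speed of tin_3 above 3 rad/s)).
It fails at once if the sauce pot, spice jar or blue mug is shifted by more than 40 mm (distance of any of sauce_pot, spice_jar, blue_mug from where it was at the start of the episode above 0.04 m).
Of ball_1a, ball_1b, ball_2a, ball_2b, ball_3a, ball_3b only 2 to 4 are there at a start; the rules pass over those that are not, and their reading is None.
At some moment in a run one of tin_1, tin_2, tin_3, bowl may be knocked a few centimetres aside while the robot is not near it.
It also fails if it takes over 210 s, if anything falls off the work surface, if the arm or the gripper's body presses on something with over 40 N, if the wrist force passes 120 N, or if a joint passes its speed limit or range.

## Robot

A 6-joint arm with a two-finger parallel gripper is mounted at the origin on a cart in front of the work surface, level with it; the furniture and walls round the work are solid. World frame = base frame: x ahead of the robot, y to its left, z up, the work surface at z = 0. Lengths are in m, angles in rad, forces in N, time in s.
With the tool pointing down it reaches from about 0.25 to 0.775 m from the base axis. Payload 4 kg.
Tool frame: the origin (TCP) lies at the very end of the fingers, on their centre line; the grasp point (between the pads) lies 19 mm behind it; z points along the fingers, y is the line along which they close (so a half turn about z gives the same grasp; the last joint's range is limited). The gripper opens to 94 mm and grips with 3 to 60 N. Pads are 16 mm wide; open, the fingers measure 119 mm over their backs; the gripper's body (75 mm by 177 mm) begins 78 mm behind the grasp point.
Start: joints at [-1.405, 0.087, 1.371, -0, 1.684, -0.103], TCP at [0.146, -0.53, 0.206] pointing down, gripper open.
Joint ranges: [-3.1, 3.1], [-0.76, 2.03], [0.27, 2.55], [-1.08, 4.22], [0.17, 2.65], [-2.57, 2.57]. Speed limits (rad/s): [2.79, 2.79, 3.14, 3.14, 3.14, 3.14].

## Interface

Orientations are given as [roll, pitch, yaw] about the fixed x, y, z axes, in that order (R = Rz(yaw) Ry(pitch) Rx(roll)).
In Python, from bench import robot, vision gives the robot as it stands.
- The arm moves only by the shell command python3 -m crank 'ROWS'. ROWS is JSON, a list of rows, each a list of 3 entries, a list of its own where there are three numbers: the closure, from 0 (fully open) to 1 (shut), then the shift along the tool's x, y, z in m, then the turn, a rotation vector about the tool's x, y, z in degrees. A call has 1 to 8 rows; each row shifts and turns the commanded pose from where the row before left it, along the tool's axes as they then stand; what a row does not reach is not made up. A row lasts 1/10 s, in which the tool goes at most 50 mm and 8.59 degrees, less where a joint would pass 70% of its speed; a pose out of reach is approached as far as the arm can. A call with a gripper value outside its range is refused whole. The fingers move at their own pace and stop on an object; the grip force is fixed at half the most. Time passes only in rows, so rows that do not move let the fingers close. It gives the time, the measured TCP pose, the force, the opening and the grip force at its end, in the units of the state.
- robot.get_obs(): the state, without advancing time (a new reading comes with each control period).
- vision.snapshot(name): name is "scene" or "top" or "wrist"; returns a dict with "color" (384x512x3 uint8, red, green, blue), "z_map" (384x512 float32, m along the optical axis (not along the pixel's ray), 0 where there is no reading), "fx", "fy", "cx", "cy" (pixels), "R" (3x3) and "t" (3): a world point X has camera coordinates R X + t. Camera axes: x right, y down, z forward; pixel columns grow to the right and rows downward; lengths in m; the calibration is good to about 2 mm. A picture is of the moment at which its call begins.
- robot.close_job(): hands the job in; it is judged then, once.
The state is a dict: "time": time; "joint_positions": joint angles; "qvel": joint speeds; "joint_torque": joint torques, N m; "tool_pos": TCP position; "ee_rot": TCP orientation; "wrist_force": force on the tool from outside, world axes, zero at the start; "wrist_torque": the same for the moment, N m; "width": finger opening in m; "finger_force": force on a finger pad.
Only numpy, scipy, OpenCV 4.12 (cv2) and the standard library are available. Lean on these libraries where they do the work, as an engineer would, in place of code of your own. Each camera call takes 0.05 s, during which the arm holds its last target. There are 200 camera calls.

## Working session

There is one attempt and no reset: what is moved stays moved. The work goes in short steps, Python scripts to look and compute and a shell command to move; the robot and the scene stay as the last step left them, time stands still between calls to the robot, and variables do not carry over. Pictures are saved under pics/ and viewed, at most 14 in all, crops included, and the job is handed in when it is done.

```bash
ls; mkdir -p pics
cat > h.py <<'E'
import numpy as np, cv2
from bench import robot, vision
from scipy.spatial.transform import Rotation as Ro
def snap(n,fn=None):
    s=vision.snapshot(n)
    if fn: cv2.imwrite('pics/'+fn,cv2.cvtColor(s['color'],cv2.COLOR_RGB2BGR))
    return s
def cloud(s):
    z=s['z_map'];v,u=np.mgrid[:z.shape[0],:z.shape[1]]
    P=np.stack([(u-s['cx'])/s['fx']*z,(v-s['cy'])/s['fy']*z,z],-1)
    P=(P-np.array(s['t']))@np.array(s['R']); P[z==0]=np.nan
    return P
E
python3 - <<'E'
from h import *
o=robot.get_obs(); print(o)
a=snap('scene','s0.png');b=snap('top','t0.png')
np.savez('s0.npz',**a);np.savez('t0.npz',**b)
for s in(a,b): print(s['R'],s['t'],s['fx'],s['cx'],s['cy'])
E
```

```text
pics
{'time': 0.0, 'joint_positions': array([-1.40512729e+00,  8.79505793e-02,  1.37223447e+00, -2.66347414e-05,
        1.68357121e+00, -1.03070195e-01]), 'qvel': array([ 0.00041173,  0.00041414,  0.00044801,  0.00020209, -0.00035347,
        0.00101225]), 'joint_torque': array([ 2.76819637e-04, -3.40180528e+01, -3.02424216e+01,  7.18920864e-02,
        3.29398981e-02, -1.69474511e-04]), 'tool_pos': array([ 0.14594732, -0.52972615,  0.20431662]), 'ee_rot': array([-3.13943780e+00, -1.96277136e-04,  2.68736050e-01]), 'wrist_force': array([-0.01843689,  0.38387954, -0.50453327]), 'wrist_torque': array([-0.01010853,  0.01900792,  0.02537512]), 'finger_force': 0.0, 'width': 0.09445714725714428}
[[-0.69734262 -0.71672453  0.00438424]
 [-0.55651057  0.5375862  -0.63348011]
 [ 0.45167383 -0.44419256 -0.77374655]] [0.38305245 0.38030109 1.08453246] 364.13919049183033 250.05273870662091 194.4879363726212
[[-0.00411517 -0.99997717 -0.00536009]
 [-0.99508514  0.00462524 -0.09891492]
 [ 0.09893746  0.00492669 -0.99508146]] [0.02065257 0.59777336 1.33464166] 418.8956155330395 255.33855746702932 192.35388503476483
```

View pics/s0.png

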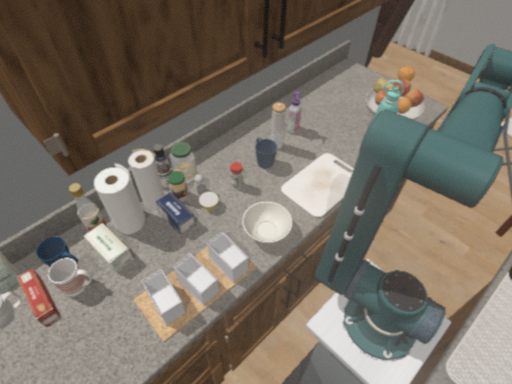

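View pics/t0.png

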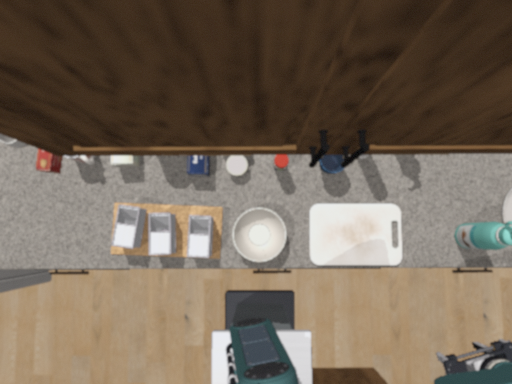

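The scene view shows the tins on the mat at about (163,298), (196,280) and (228,258), with the bowl at (268,225), the board at (320,185), the jar at (236,175) and the mug at (265,152). In the top view the tins are at (128,228), (162,234) and (200,237), the bowl at (260,235) and the board at (355,235).

```bash
cat >> h.py <<'E'
def tins(s,zlo=.070,zhi=.1,base=0):
    P=cloud(s);z=P[...,2]
    m=((z>zlo)&(z<zhi)&(P[...,0]>.2)&(P[...,0]<.8)).astype(np.uint8)
    n,l,st,c=cv2.connectedComponentsWithStats(m,connectivity=8)
    for i in range(1,n):
        if st[i,4]<60: continue
        q=P[l==i]; r=cv2.minAreaRect((q[:,:2]*1000).astype(np.float32))
        print(np.round(c[i]),st[i,4],'c',np.round(r[0],1),'sz',np.round(r[1],1),'ang',round(r[2],1),'z',np.round(np.median(q[:,2]),4),'zmax',q[:,2].max().round(3))
E
python3 - <<'E'
from h import *
for f in('t0','s0'):
    s=dict(np.load(f+'.npz'));print(f);tins(s)
    P=cloud(s)
    for nm,lo,hi in(('bowl',.05,.065),('low',.008,.016),('mid',.025,.05),('jar',.1,.115)):
        z=P[...,2];m=((z>lo)&(z<hi)&(P[...,0]>.2)&(P[...,0]<.85)&(abs(P[...,1])<.75)).astype(np.uint8)
        n,l,st,c=cv2.connectedComponentsWithStats(m)
        for i in range(1,n):
            if st[i,4]>40:
                q=P[l==i];r=cv2.minAreaRect((q[:,:2]*1000).astype(np.float32))
                print(nm,c[i].round(),st[i,4],np.round(r[0]),np.round(r[1]),round(r[2]),np.median(q[:,2]).round(3))
t=dict(np.load('t0.npz'));P=cloud(t)
hsv=cv2.cvtColor(t['color'],cv2.COLOR_RGB2HSV)
print('counter edge x:',[P[r,300].round(3) for r in(262,266,270,275)])
z=P[...,2]
m=((hsv[...,0]>8)&(hsv[...,0]<22)&(hsv[...,1]>90)&(abs(z-.006)<.012)).astype(np.uint8);m[:195]=0
q=P[m>0];print('mat',cv2.minAreaRect((q[:,:2]*1000).astype(np.float32)))
E
```

```text
t0
[ 10. 142.] 69 c [760.5 804.3] sz [72.4 21.7] ang 72.1 z 0.0844 zmax 0.097
[ 44. 161.] 310 c [700.1 687.8] sz [49.5 68.3] ang 86.8 z 0.0798 zmax 0.087
[ 83. 159.] 77 c [703.  567.7] sz [62.1 19.9] ang 74.1 z 0.0901 zmax 0.1
[121. 160.] 177 c [699.  442.7] sz [26.1 69.1] ang 0.9 z 0.0754 zmax 0.084
[196. 162.] 113 c [688.3 202.6] sz [63.2 45.5] ang 89.3 z 0.0721 zmax 0.077
[125. 229.] 768 c [488.9 419.3] sz [ 69.5 129. ] ang 81.2 z 0.0892 zmax 0.099
[160. 236.] 746 c [465.9 313.5] sz [126.6  67.7] ang 0.6 z 0.0891 zmax 0.098
[198. 239.] 709 c [457.8 193.5] sz [ 69.2 129. ] ang 87.8 z 0.0891 zmax 0.098
[469. 235.] 131 c [ 456.1 -645.8] sz [29.8 77.3] ang 87.9 z 0.0848 zmax 0.1
bowl [ 54. 163.] 47 [692. 666.] [ 7. 52.] 82 0.058
bowl [139. 227.] 54 [483. 388.] [  3. 121.] 82 0.059
bowl [259. 234.] 405 [462.   7.] [164. 167.] 90 0.057
bowl [127. 215.] 49 [526. 427.] [27. 56.] 25 0.058
bowl [159. 221.] 41 [507. 320.] [ 9. 51.] 0 0.057
bowl [200. 223.] 44 [500. 194.] [52.  9.] 90 0.059
bowl [465. 235.] 67 [ 456. -648.] [32. 79.] 87 0.058
low [332. 163.] 91 [ 697. -233.] [54. 52.] 33 0.01
[... 4065 characters left out ...]
00. 291.] 122 [451. 337.] [139.  57.] 29 0.038
mid [159. 288.] 59 [521. 412.] [56. 12.] 84 0.045
mid [174. 315.] 80 [425. 428.] [63.  3.] 81 0.038
jar [185. 165.] 61 [825.  62.] [77. 23.] 69 0.108
jar [236. 167.] 97 [688. -64.] [41. 44.] 47 0.107
jar [175. 176.] 210 [809. 127.] [57. 82.] 89 0.106
jar [151. 189.] 67 [818. 221.] [77. 33.] 74 0.107
jar [126. 212.] 90 [795. 341.] [104.  44.] 72 0.107
jar [ 93. 218.] 53 [843. 432.] [44. 10.] 88 0.107
counter edge x: [array([ 0.371, -0.127,  0.004]), array([ 0.358, -0.127, -0.   ]), array([ 0.268, -0.217, -0.914]), array([ 0.242, -0.217, -0.91 ])]
mat ((476.76611328125, 310.5218505859375), (354.436279296875, 165.50686645507812), 87.43043518066406)
```

```bash
cat >> h.py <<'E'
import sys,json
def js():
    o=robot.get_obs()
    with open('log.jsonl','a') as f: f.write(json.dumps([list(map(float,o['joint_positions'])),list(map(float,o['tool_pos'])),list(map(float,o['ee_rot']))])+'\n')
    print('t',round(o['time'],2),'q',o['joint_positions'].round(3),'p',o['tool_pos'].round(4),'rpy',np.degrees(o['ee_rot']).round(2),'F',o['wrist_force'].round(2),'M',o['wrist_torque'].round(3),'w',o['width'].round(4),o['finger_force'].round(1))
E
J='python3 -c "from h import *;js()"'
python3 -m crank '[[0,[0,0,-0.05],[0,0,0]],[0,[0,0,0],[0,8,0]],[0,[0,0,0],[0,8,0]],[0,[0,0,0],[0,8,0]],[0,[0,0,0],[0,0,0]]]'; eval $J
python3 -m crank '[[0,[0,0,0],[8,0,0]],[0,[0,0,0],[8,0,0]],[0,[0,0,0],[0,0,0]]]'; eval $J
python3 -m crank '[[0,[0,0,0],[-8,0,0]],[0,[0,0,0],[-8,0,0]],[0,[0,0,0],[0,-8,0]],[0,[0,0,0],[0,-8,0]],[0,[0,0,0],[0,-8,0]],[0,[0,0,0],[0,0,0]]]'; eval $J
```

```text
time: 0.6
tool_pos: [0.1427, -0.5306, 0.2524]
ee_rot: [-3.135, -0.421, 0.26]
wrist_force: [-0.4, -0.6, -0.6]
width: 0.0938
finger_force: 0.0
time: 0.9
tool_pos: [0.1474, -0.5318, 0.2495]
ee_rot: [-2.852, -0.419, 0.267]
wrist_force: [0.3, -0.8, -1.3]
width: 0.0944
finger_force: 0.0
time: 1.5
tool_pos: [0.1499, -0.5285, 0.2585]
ee_rot: [3.135, 0.001, 0.276]
wrist_force: [-0.1, -0.4, 0.3]
width: 0.0939
finger_force: 0.0Traceback (most recent call last):
  File "<string>", line 1, in <module>
    from h import *;js()
                    ~~^^
  File "h.py", line 25, in js
    print('t',round(o['time'],2),'q',o['joint_positions'].round(3),'p',o['tool_pos'].round(4),'rpy',np.degrees(o['ee_rot']).round(2),'F',o['wrist_force'].round(2),'M',o['wrist_torque'].round(3),'w',o['width'].round(4),o['finger_force'].round(1))
                                                                                                                                                                                                      ^^^^^^^^^^^^^^^^
AttributeError: 'float' object has no attribute 'round'
Traceback
[... 454 characters left out ...]
                                              ^^^^^^^^^^^^^^^^
AttributeError: 'float' object has no attribute 'round'
Traceback (most recent call last):
  File "h.py", line 25, in js
    print('t',round(o['time'],2),'q',o['joint_positions'].round(3),'p',o['tool_pos'].round(4),'rpy',np.degrees(o['ee_rot']).round(2),'F',o['wrist_force'].round(2),'M',o['wrist_torque'].round(3),'w',o['width'].round(4),o['finger_force'].round(1))
                                                                                                                                                                                                      ^^^^^^^^^^^^^^^^
AttributeError: 'float' object has no attribute 'round'
```

```bash
sed -i "s/o\['width'\].round(4),o\['finger_force'\].round(1)/round(float(o['width']),4),round(float(o['finger_force']),1)/" h.py; cat log.jsonl; for i in 1 2 3; do python3 -c "from h import *;js()"; done
```

```text
[[-1.6618911993112955, 0.12841097028563428, 1.293616034940532, 0.4085720023833833, 1.8546244086914452, -0.2632997962695808], [0.1426602949145058, -0.5305617508063198, 0.2523548746597305], [-3.1353079731450055, -0.42078987234052256, 0.2599336217885886]]
[[-1.5931557511262506, 0.3497429581132672, 1.0577165462488194, 0.350373163344146, 2.120404234679926, -0.2253331807716137], [0.14737829536244665, -0.5317522841255427, 0.24945497958506269], [-2.851752055102729, -0.4194916194986673, 0.26656869791000637]]
[[-1.397183343947787, 0.07618142585803357, 1.2785707085591984, -0.0007629417775699492, 1.7797090195449086, -0.10273115644990767], [0.14988474115171055, -0.5284942909807862, 0.25845355577833795], [3.1345751102277406, 0.0014726163951097604, 0.2761780795278346]]
t 1.5 q [-1.397e+00  7.600e-02  1.279e+00 -1.000e-03  1.780e+00 -1.030e-01] p [ 0.1499 -0.5285  0.2585] rpy [1.796e+02 8.000e-02 1.582e+01] F [-0.14 -0.44  0.34] M [ 0.022 -0.028  0.013] w 0.0939 0.0
t 1.5 q [-1.397e+00  7.600e-02  1.279e+00 -1.000e-03  1.780e+00 -1.030e-01] p [ 0.1499 -0.5285  0.2585] rpy [1.796e+02 8.000e-02 1.582e+01] F [-0.14 -0.44  0.34] M [ 0.022 -0.028  0.013] w 0.0939 0.0
t 1.5 q [-1.397e+00  7.600e-02  1.279e+00 -1.000e-03  1.780e+00 -1.030e-01] p [ 0.1499 -0.5285  0.2585] rpy [1.796e+02 8.000e-02 1.582e+01] F [-0.14 -0.44  0.34] M [ 0.022 -0.028  0.013] w 0.0939 0.0
```

```bash
python3 -m crank '[[0,[0.0266,-0.0373,0],[0,0,0]],[0,[0.0266,-0.0373,0],[0,0,0]],[0,[0.0266,-0.0373,0],[0,0,0]],[0,[0.0266,-0.0373,0],[0,0,0]],[0,[0.0266,-0.0373,0],[0,0,0]],[0,[0.0266,-0.0373,0],[0,0,0]],[0,[0.0266,-0.0373,0],[0,0,0]],[0,[0.0266,-0.0373,0],[0,0,0]]]' >/dev/null
python3 -m crank '[[0,[0.0266,-0.0373,0],[0,0,0]],[0,[0.0266,-0.0373,0],[0,0,0]],[0,[0.0266,-0.0373,0],[0,0,0]],[0,[0.0266,-0.0373,0],[0,0,0]],[0,[0.0266,-0.0373,0],[0,0,0]],[0,[0.0266,-0.0373,0],[0,0,0]],[0,[0.0266,-0.0373,0],[0,0,0]],[0,[0.0266,-0.0373,0],[0,0,0]]]' >/dev/null
python3 -m crank '[[0,[0.0266,-0.0373,0],[0,0,0]],[0,[0.0266,-0.0373,0],[0,0,0]],[0,[0.0266,-0.0373,0],[0,0,0]],[0,[0.0266,-0.0373,0],[0,0,0]],[0,[0.0266,-0.0373,0],[0,0,0]],[0,[0.0266,-0.0373,0],[0,0,0]],[0,[0,0,0],[0,0,-8]],[0,[0,0,0],[0,0,-8]]]'
python3 -m crank '[[0,[0,0,0],[0,0,-8]],[0,[0,0,0],[0,0,-8]],[0,[0,0,0],[0,0,-8]],[0,[0,0,0],[0,0,-8]],[0,[0,0,0],[0,0,-8]],[0,[0,0,0],[0,0,-8]],[0,[0,0,0],[0,0,-8]],[0,[0,0,0],[0,0,-8]]]' >/dev/null
python3 -m crank '[[0,[0,0,0],[0,0,-8]],[0,[0,0,0],[0,0,-8]],[0,[0,0,0],[0,0,-8]],[0,[0,0,0],[0,0,-8]],[0,[0,0,0],[0,0,-8]],[0,[0,0,0],[0,0,-8]],[0,[0,0,0],[0,0,-8]],[0,[0,0,0],[0,0,-8]]]' >/dev/null
python3 -m crank '[[0,[0,0,0],[0,0,-8]],[0,[0,0,0],[0,0,-3]],[0,[0,0,0],[0,0,0]],[0,[0,0,0],[0,0,0]]]'
cat >> h.py <<'E'
def rel(target,yaw_tool):
    """tool-frame shift & turn from the measured pose to a target with tool down at yaw (deg)"""
    o=robot.get_obs(); R0=Ro.from_euler('xyz',o['ee_rot']); R1=Ro.from_euler('xyz',[180,0,yaw_tool],degrees=True)
    print('shift',(R0.inv().apply(np.array(target)-o['tool_pos'])).round(4),'turn',np.degrees((R0.inv()*R1).as_rotvec()).round(2))
E
python3 - <<'E'
from h import *
js(); s=snap('top','t1.png'); tins(s); rel([.488,.419,.12],171.2)
E
```

```text
time: 3.9
tool_pos: [0.4924, 0.417, 0.2537]
ee_rot: [-3.14, 0.002, 0.555]
wrist_force: [-0.4, -0.1, -0.0]
width: 0.0941
finger_force: 0.0
time: 5.9
tool_pos: [0.4924, 0.4157, 0.2559]
ee_rot: [3.14, 0.0, 2.972]
wrist_force: [0.8, 0.3, 0.5]
width: 0.0942
finger_force: 0.0
t 5.9 q [ 6.130e-01  2.990e-01  1.024e+00  1.000e-03  1.817e+00 -7.880e-01] p [0.4924 0.4157 0.2559] rpy [1.7993e+02 2.0000e-02 1.7029e+02] F [0.8  0.28 0.47] M [ 0.058 -0.11   0.01 ] w 0.0942 0.0
[ 11. 142.] 71 c [760.3 804.6] sz [72.3 20.3] ang 73.6 z 0.0833 zmax 0.099
[ 44. 161.] 308 c [698.8 687.8] sz [48.2 68.2] ang 85.1 z 0.0799 zmax 0.087
[ 82. 159.] 74 c [703.3 568. ] sz [63.7 18.5] ang 75.9 z 0.0912 zmax 0.1
[121. 160.] 180 c [699.1 443. ] sz [26.4 68. ] ang 0.6 z 0.0758 zmax 0.082
[196. 163.] 146 c [683.8 202.8] sz [63.4 54.8] ang 89.6 z 0.0716 zmax 0.079
[129. 228.] 489 c [489.1 419.2] sz [ 68.4 129.2] ang 82.2 z 0.0892 zmax 0.099
[160. 236.] 740 c [465.9 313.6] sz [126.9  67.2] ang 0.7 z 0.0889 zmax 0.098
[198. 239.] 700 c [457.5 192.9] sz [ 68.6 129.4] ang 87.8 z 0.089 zmax 0.098
[469. 236.] 120 c [ 456.2 -646.8] sz [29.3 77.4] ang 87.3 z 0.0848 zmax 0.1
shift [0.0049 0.0023 0.1358] turn [ 0.05  0.02 -0.89]
```

```bash
python3 -m crank '[[0,[0.004,0.003,0.04],[0,0,-1]],[0,[0,0,0.04],[0,0,0]],[0,[0,0,0.04],[0,0,0]],[0,[0,0,0.03],[0,0,0]],[0,[0,0,0.03],[0,0,0]],[0,[0,0,0.02],[0,0,0]],[0,[0,0,0.018],[0,0,0]],[0,[0,0,0],[0,0,0]]]'
python3 - <<'E'
from h import *
js();rel([.488,.419,.037],171.2)
E
python3 -m crank '[[1,[0,0,0],[0,0,0]],[1,[0,0,0],[0,0,0]],[1,[0,0,0],[0,0,0]],[1,[0,0,0],[0,0,0]],[1,[0,0,0],[0,0,0]],[1,[0,0,0],[0,0,0]],[1,[0,0,0],[0,0,0]],[1,[0,0,0],[0,0,0]]]'
```

```text
time: 6.75
tool_pos: [0.4869, 0.4183, 0.0338]
ee_rot: [-3.137, -0.005, 2.991]
wrist_force: [0.0, -0.3, -0.2]
width: 0.0942
finger_force: 0.0
t 6.75 q [ 0.621  0.38   1.363  0.     1.405 -0.799] p [0.4869 0.4183 0.0338] rpy [-179.74   -0.29  171.35] F [ 0.04 -0.27 -0.23] M [-0.034 -0.191  0.039] w 0.0942 0.0
shift [-0.001   0.0009 -0.0032] turn [-0.26 -0.29  0.15]
time: 7.55
tool_pos: [0.4894, 0.4197, 0.0387]
ee_rot: [3.141, 0.001, 2.991]
wrist_force: [-0.9, -2.4, 6.7]
width: 0.0643
finger_force: 30.0
```

```bash
python3 -m crank '[[1,[0,0,-0.01],[0,0,0]],[1,[0,0,-0.02],[0,0,0]],[1,[0,0,-0.03],[0,0,0]],[1,[0,0,-0.03],[0,0,0]],[1,[0,0,-0.03],[0,0,0]],[1,[0,0,-0.02],[0,0,0]],[1,[0,0,-0.02],[0,0,0]],[1,[0,0,0],[0,0,0]]]' >/dev/null
for i in 1 2 3; do python3 -m crank '[[1,[0,0,0],[0,0,0]],[1,[0,0,0],[0,0,0]]]' >/dev/null; python3 -c "from h import *;js()"; done
python3 -m crank '[[1,[-0.001,-0.015,0],[0,0,0]],[1,[-0.002,-0.025,0],[0,0,0]],[1,[-0.002,-0.03,0],[0,0,0]],[1,[-0.002,-0.03,0],[0,0,0]],[1,[-0.002,-0.03,0],[0,0,0]],[1,[-0.002,-0.03,0],[0,0,0]],[1,[-0.002,-0.03,0],[0,0,0]],[1,[-0.002,-0.03,0],[0,0,0]]]' >/dev/null
python3 -m crank '[[1,[-0.002,-0.03,0],[0,0,0]],[1,[-0.002,-0.025,0],[0,0,0]],[1,[-0.001,-0.025,0],[0,0,5]],[1,[0,0,0],[0,0,6]],[1,[0,0,0],[0,0,7]],[1,[0,0,0],[0,0,7]],[1,[0,0,0],[0,0,7]],[1,[0,0,0],[0,0,7]]]' >/dev/null
python3 -m crank '[[1,[0,0,0],[0,0,7]],[1,[0,0,0],[0,0,7]],[1,[0,0,0],[0,0,7]],[1,[0,0,0],[0,0,7]],[1,[0,0,0],[0,0,7]],[1,[0,0,0],[0,0,7]],[1,[0,0,0],[0,0,0]],[1,[0,0,0],[0,0,0]]]' >/dev/null
python3 -c "from h import *;js()"
```

```text
t 8.55 q [ 0.622  0.303  1.139  0.     1.704 -0.799] p [0.488  0.4195 0.1948] rpy [-1.7984e+02 -1.7000e-01  1.7141e+02] F [-0.21  0.42 -3.13] M [ 0.055 -0.191  0.035] w 0.0636 30.0
t 8.75 q [ 0.622  0.302  1.138  0.     1.704 -0.799] p [0.4884 0.4196 0.1958] rpy [-1.7989e+02 -1.1000e-01  1.7140e+02] F [ 0.21  0.46 -3.99] M [ 0.06  -0.192 -0.015] w 0.0642 30.0
t 8.95 q [ 0.622  0.301  1.136 -0.     1.704 -0.799] p [0.4888 0.4199 0.1972] rpy [-1.7998e+02 -2.0000e-02  1.7140e+02] F [-0.59  1.62 -3.19] M [ 0.074 -0.147 -0.006] w 0.064 30.0
t 11.35 q [ 0.135 -0.07   1.545 -0.     1.667  0.126] p [0.4637 0.1203 0.1977] rpy [179.98   0.    90.55] F [-0.49 -0.96 -2.49] M [-0.095 -0.061  0.048] w 0.0637 30.0
```

```bash
cat >> h.py <<'E'
def wm(tag):
    o=robot.get_obs(); R=Ro.from_euler('xyz',o['ee_rot'])
    print(tag,round(o['time'],2),'F',o['wrist_force'].round(2),'Mworld',o['wrist_torque'].round(3),'Mtool',R.inv().apply(o['wrist_torque']).round(3))
E
for i in 1 2 3 4 5; do python3 -m crank '[[1,[0,0,0],[0,0,0]]]' >/dev/null; python3 -c "from h import *;wm('level')"; done
python3 -m crank '[[1,[0,0,0],[0,3,0]],[1,[0,0,0],[0,4,0]],[1,[0,0,0],[0,4,0]],[1,[0,0,0],[0,4,0]],[1,[0,0,0],[0,4,0]],[1,[0,0,0],[0,4,0]],[1,[0,0,0],[0,4,0]],[1,[0,0,0],[0,3,0]]]' >/dev/null
for i in 1 2 3 4 5 6; do python3 -m crank '[[1,[0,0,0],[0,0,0]],[1,[0,0,0],[0,0,0]]]' >/dev/null; python3 -c "from h import *;wm('tilt')"; done
python3 -c "
from h import *
js();s=snap('top','t2.png');a=snap('scene','s2.png')
im=np.hstack([cv2.resize(cv2.imread('pics/t2.png')[170:290,180:320],(400,343)),cv2.resize(cv2.imread('pics/s2.png')[130:250,180:320],(400,343))]);cv2.imwrite('pics/c2.png',im)"
```

```text
level 11.45 F [ 0.64  0.8  -2.71] Mworld [-0.063 -0.08  -0.011] Mtool [-0.08  -0.064  0.011]
level 11.55 F [ 0.03 -0.53 -2.71] Mworld [-0.039 -0.144  0.038] Mtool [-0.143 -0.04  -0.038]
level 11.65 F [-0.12  0.4  -3.35] Mworld [-0.144 -0.133 -0.024] Mtool [-0.132 -0.145  0.024]
level 11.75 F [-0.25 -0.28 -3.38] Mworld [-0.046 -0.089  0.033] Mtool [-0.088 -0.047 -0.033]
level 11.85 F [-0.56 -0.16 -3.91] Mworld [-0.101 -0.064 -0.047] Mtool [-0.064 -0.101  0.047]
tilt 12.85 F [ 0.05 -0.58 -3.2 ] Mworld [-0.571 -0.109  0.01 ] Mtool [-0.087 -0.571 -0.061]
tilt 13.05 F [-0.16 -0.1  -3.2 ] Mworld [-0.66  -0.077 -0.013] Mtool [-0.068 -0.66  -0.025]
tilt 13.25 F [ 0.6   0.27 -3.61] Mworld [-0.544 -0.094 -0.047] Mtool [-0.101 -0.544 -0.004]
tilt 13.45 F [-0.69  0.49 -3.13] Mworld [-0.568 -0.059  0.019] Mtool [-0.038 -0.569 -0.044]
tilt 13.65 F [ 0.32 -0.23 -4.17] Mworld [-0.603 -0.083  0.006] Mtool [-0.065 -0.604 -0.045]
tilt 13.85 F [ 0.57 -0.54 -3.55] Mworld [-0.536 -0.075 -0.015] Mtool [-0.07  -0.537 -0.022]
t 13.85 q [-0.239 -0.079  1.646  0.511  1.696 -0.212] p [0.4638 0.1202 0.1974] rpy [-180.    -29.99   90.39] F [ 0.57 -0.54 -3.55] M [-0.536 -0.075 -0.015] w 0.0641 30.0
```

View pics/c2.png

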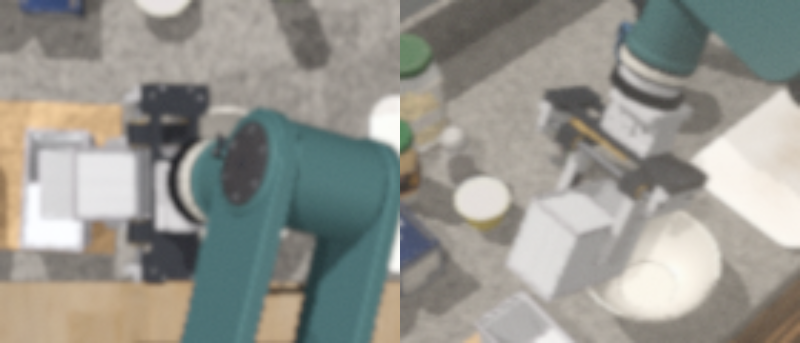

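The tin is held at 30° with its mouth facing right. In the left half of the crop the gripper hides the mouth. Wrist force is about 3.3 N, which suggests one ball. I'll check with the wrist camera.

```bash
python3 -c "
from h import *
snap('wrist','w2.png')"
```

```text
(no output)
```

View pics/w2.png

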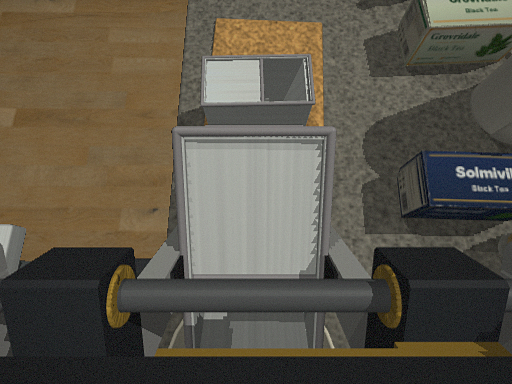

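The wrist view shows the tin's cover at about (255,210). The gripper bar hides most of the mouth, and only the ramp shows at (260,335), so it doesn't settle the question. I'll bring the tin level and average the forces.

```bash
cat >> h.py <<'E'
import os
def rec(tag):
    o=robot.get_obs(); 
    open('rec.txt','a').write(tag+' '+' '.join('%.4f'%v for v in [o['time'],*o['wrist_force'],*o['wrist_torque']])+'\n')
def summ():
    d={}
    for l in open('rec.txt'):
        a=l.split();d.setdefault(a[0],[]).append([float(v) for v in a[2:]])
    for k,v in d.items(): v=np.array(v);print(k,len(v),v.mean(0).round(3),'se',(v.std(0)/len(v)**.5).round(3))
E
python3 -m crank '[[1,[0,0,0],[0,-3,0]],[1,[0,0,0],[0,-4,0]],[1,[0,0,0],[0,-4,0]],[1,[0,0,0],[0,-4,0]],[1,[0,0,0],[0,-4,0]],[1,[0,0,0],[0,-4,0]],[1,[0,0,0],[0,-4,0]],[1,[0,0,0],[0,-3,0]]]' >/dev/null
for i in 1 2 3 4 5 6 7 8 9 10; do python3 -m crank '[[1,[0,0,0],[0,0,0]]]' >/dev/null; python3 -c "from h import *;rec('tin1_level_after')"; done; python3 -c "from h import *;summ();js()"
```

```text
tin1_level_after 10 [ 3.000e-03 -1.520e-01 -3.449e+00 -4.400e-02 -7.900e-02  3.000e-03] se [0.203 0.126 0.15  0.009 0.007 0.01 ]
t 15.8 q [ 0.135 -0.07   1.545 -0.     1.667  0.128] p [0.4638 0.1203 0.1975] rpy [180.    0.   90.4] F [ 0.16 -0.28 -3.25] M [-0.063 -0.058  0.008] w 0.0635 30.0
```

```bash
python3 -m crank '[[1,[-0.015,0,0.01],[0,0,0]],[1,[-0.014,0,0.017],[0,0,0]],[1,[0,-0.002,0.02],[0,4,0]],[1,[0,0,0],[0,6,0]],[1,[0,0,0],[0,6,0]],[1,[0,0,0],[0,6,0]],[1,[0,0,0],[0,6,0]],[1,[0,0,0],[0,6,0]]]' >/dev/null
python3 -m crank '[[1,[0,0,0],[0,6,0]],[1,[0,0,0],[0,6,0]],[1,[0,0,0],[0,6,0]],[1,[0,0,0],[0,6,0]],[1,[0,0,0],[0,6,0]],[1,[0,0,0],[0,0,0]]]' >/dev/null
python3 -c "from h import *;js()"
python3 -m crank '[[1,[0,0,0],[0,3,0]],[1,[0,0,0],[0,3,0]],[1,[0,0,0],[0,3,0]],[1,[0,0,0],[0,3,0]],[1,[0,0,0],[0,3,0]],[1,[0,0,0],[0,3,0]],[1,[0,0,0],[0,3,0]],[1,[0,0,0],[0,3,0]]]' >/dev/null
python3 -m crank '[[1,[0,0,0],[0,3,0]],[1,[0,0,0],[0,1,0]],[1,[0,0,0],[0,0,0]],[1,[0,0,0],[0,0,0]],[1,[0,0,0],[0,0,0]],[1,[0,0,0],[0,0,0]],[1,[0,0,0],[0,0,0]],[1,[0,0,0],[0,0,0]]]' >/dev/null
python3 -c "
from h import *
js();s=snap('top','t3.png');a=snap('scene','s3.png')
im=np.hstack([cv2.resize(cv2.imread('pics/t3.png')[170:290,180:320],(400,343)),cv2.resize(cv2.imread('pics/s3.png')[130:250,180:320],(400,343))]);cv2.imwrite('pics/c3.png',im)"
```

```text
t 17.2 q [-0.562  0.21   1.769  0.905  1.845 -0.631] p [0.4615 0.09   0.1471] rpy [-179.12  -64.     89.45] F [ 0.28  0.13 -4.27] M [-1.063 -0.128  0.047] w 0.064 30.0
t 18.8 q [-0.616  0.512  1.78   1.155  2.049 -0.813] p [0.462  0.0912 0.1506] rpy [  0.54 -88.03 -90.14] F [-0.13 -1.03 -2.86] M [-0.853 -0.115 -0.021] w 0.0638 30.0
```

View pics/c3.png

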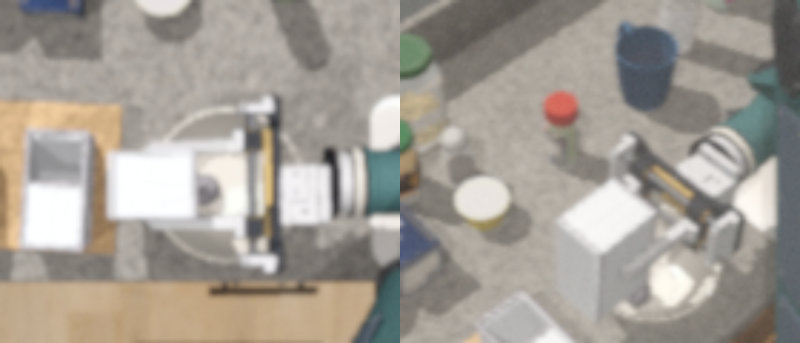

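The left half of the crop shows a ball in the bowl at (207,190), and the right half shows the same ball at (640,292). Torque fell in proportion to the lost weight, so tin 1 is now empty. I'll bring it level and carry it to the board.

```bash
python3 -m crank '[[1,[0,0,0],[0,-4,0]],[1,[0,0,0],[0,-8,0]],[1,[0,0,0],[0,-8,0]],[1,[0,0,0],[0,-8,0]],[1,[0,0,0],[0,-8,0]],[1,[0,0,0],[0,-8,0]],[1,[0,0,0],[0,-8,0]],[1,[0,0,0],[0,-8,0]]]' >/dev/null
python3 -m crank '[[1,[0,0,0],[0,-8,0]],[1,[0,0,0],[0,-8,0]],[1,[0,0,0],[0,-8,0]],[1,[0,0,0],[0,-8,0]],[1,[0,0,-0.03],[0,0,0]],[1,[0,0,-0.03],[0,0,0]],[1,[0,0,0],[0,0,0]],[1,[0,0,0],[0,0,0]]]' >/dev/null
for i in 1 2 3 4 5; do python3 -m crank '[[1,[0,0,0],[0,0,0]]]' >/dev/null; python3 -c "from h import *;rec('tin1_empty')"; done; python3 -c "from h import *;summ();js()"
python3 -m crank '[[1,[-0.02,0,0],[0,0,0]],[1,[-0.04,0,0],[0,0,0]],[1,[-0.04,0,0],[0,0,0]],[1,[-0.04,0,0],[0,0,0]],[1,[-0.04,0,0],[0,0,0]],[1,[-0.04,0,0],[0,0,0]],[1,[-0.04,0,0],[0,0,0]],[1,[-0.04,0,0],[0,0,0]]]' >/dev/null
python3 -m crank '[[1,[-0.04,0,0],[0,0,0]],[1,[-0.04,0,0],[0,0,0]],[1,[-0.04,0,0],[0,0,0]],[1,[-0.04,0,0],[0,0,0]],[1,[-0.04,0,0],[0,0,8]],[1,[0,0,0],[0,0,8]],[1,[0,0,0],[0,0,8]],[1,[0,0,0],[0,0,8]]]' >/dev/null
python3 -m crank '[[1,[0,0,0],[0,0,8]],[1,[0,0,0],[0,0,8]],[1,[0,0,0],[0,0,8]],[1,[0,0,0],[0,0,8]],[1,[0,0,0],[0,0,8]],[1,[0,0,0],[0,0,8]],[1,[0,0,0],[0,0,8]],[1,[0,0,0],[0,0,2]]]' >/dev/null
python3 -c "
from h import *
js();rel([.461,-.409,.042],0)
s=snap('top','t4.png')"
```

```text
tin1_level_after 10 [ 3.000e-03 -1.520e-01 -3.449e+00 -4.400e-02 -7.900e-02  3.000e-03] se [0.203 0.126 0.15  0.009 0.007 0.01 ]
tin1_empty 5 [-0.425 -0.205 -2.375 -0.025 -0.094  0.011] se [0.175 0.22  0.222 0.009 0.011 0.007]
t 21.0 q [ 0.074 -0.091  1.539 -0.     1.694  0.068] p [0.4619 0.0911 0.2101] rpy [-1.7996e+02  1.0000e-02  9.0380e+01] F [-0.92  0.68 -1.53] M [-0.033 -0.066  0.02 ] w 0.0639 30.0
t 23.4 q [-0.812  0.243  1.183 -0.     1.716  0.755] p [ 0.4655 -0.4088  0.2102] rpy [-1.7998e+02  2.0000e-02  2.2000e-01] F [-0.11  0.43 -1.83] M [-0.015  0.003  0.012] w 0.0639 30.0
shift [-0.0045  0.0003  0.1682] turn [-0.02  0.02  0.22]
```

View pics/t4.png

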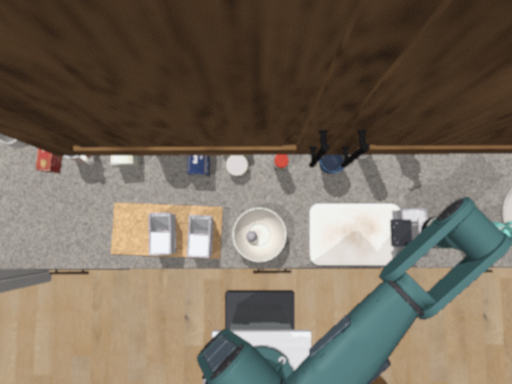

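The top view shows one ball in the bowl at (252,237), the other two tins unmoved, and tin 1 held over the right end of the board at (405,230).

```bash
python3 -m crank '[[1,[-0.004,0,0.035],[0,0,0]],[1,[0,0,0.035],[0,0,0]],[1,[0,0,0.035],[0,0,0]],[1,[0,0,0.03],[0,0,0]],[1,[0,0,0.015],[0,0,0]],[1,[0,0,0.01],[0,0,0]],[1,[0,0,0.003],[0,0,0]],[1,[0,0,0],[0,0,0]]]'
python3 -m crank '[[1,[0,0,0.002],[0,0,0]],[1,[0,0,0],[0,0,0]]]'
python3 -m crank '[[1,[0,0,0.002],[0,0,0]],[1,[0,0,0],[0,0,0]]]'
```

```text
time: 24.25
tool_pos: [0.4621, -0.4094, 0.0486]
ee_rot: [3.14, -0.001, 0.007]
wrist_force: [0.3, 0.4, -2.8]
width: 0.064
finger_force: 30.0
time: 24.45
tool_pos: [0.4621, -0.4094, 0.0468]
ee_rot: [3.14, -0.002, 0.007]
wrist_force: [0.8, -0.2, -1.9]
width: 0.0639
finger_force: 30.0
time: 24.65
tool_pos: [0.4617, -0.4089, 0.0439]
ee_rot: [3.141, -0.001, 0.007]
wrist_force: [0.9, 0.1, -2.2]
width: 0.064
finger_force: 30.0
```

```bash
python3 -m crank '[[1,[0,0,0.002],[0,0,0]],[1,[0,0,0],[0,0,0]]]'|grep -E 'pos|wrist'
python3 -m crank '[[1,[0,0,0.002],[0,0,0]],[1,[0,0,0],[0,0,0]]]'|grep -E 'pos|wrist'
```

```text
tool_pos: [0.4618, -0.409, 0.0438]
wrist_force: [-1.2, 0.2, 5.4]
tool_pos: [0.4619, -0.409, 0.0438]
wrist_force: [-3.2, 3.3, 12.5]
```

```bash
python3 -m crank '[[0,[0,0,-0.002],[0,0,0]],[0,[0,0,0],[0,0,0]],[0,[0,0,0],[0,0,0]],[0,[0,0,0],[0,0,0]],[0,[0,0,0],[0,0,0]],[0,[0,0,0],[0,0,0]]]'|grep width
python3 -m crank '[[0,[0,0,-0.02],[0,0,0]],[0,[0,0,-0.04],[0,0,0]],[0,[0,0,-0.05],[0,0,0]],[0,[0,0,-0.05],[0,0,0]],[0,[0,-0.04,0],[0,0,0]],[0,[0,-0.048,0],[0,0,0]],[0,[0,-0.048,0],[0,0,0]],[0,[0,-0.048,0],[0,0,0]]]' >/dev/null
python3 -m crank '[[0,[0,-0.048,0],[0,0,0]],[0,[0,-0.048,0],[0,0,0]],[0,[0,-0.048,0],[0,0,0]],[0,[0,-0.048,0],[0,0,0]],[0,[0,-0.048,0],[0,0,0]],[0,[0,-0.048,0],[0,0,0]],[0,[0,-0.048,0],[0,0,0]],[0,[0,-0.048,0],[0,0,0]]]' >/dev/null
python3 -m crank '[[0,[0,-0.048,0],[0,0,0]],[0,[0,-0.048,0],[0,0,0]],[0,[0,-0.048,0],[0,0,0]],[0,[0,-0.01,0],[0,0,-8]],[0,[0,0,0],[0,0,-8]],[0,[0,0,0],[0,0,-8]],[0,[0,0,0],[0,0,-8]],[0,[0,0,0],[0,0,-8]]]' >/dev/null
python3 -m crank '[[0,[0,0,0],[0,0,-8]],[0,[0,0,0],[0,0,-8]],[0,[0,0,0],[0,0,-8]],[0,[0,0,0],[0,0,-8]],[0,[0,0,0],[0,0,-8]],[0,[0,0,0],[0,0,-8]],[0,[0,0,0],[0,0,-8]],[0,[0,0,0],[0,0,-8]]]' >/dev/null
python3 -m crank '[[0,[0,0,0],[0,0,-8]],[0,[0,0,0],[0,0,-8]],[0,[0,0,0],[0,0,-8]],[0,[0,0,0],[0,0,-8]],[0,[0,0,0],[0,0,-8]],[0,[0,0,0],[0,0,-8]],[0,[0,0,0],[0,0,-8]],[0,[0,0,0],[0,0,-8]]]' >/dev/null
python3 -m crank '[[0,[0,0,0],[0,0,-8]],[0,[0,0,0],[0,0,-4]],[0,[0,0,0],[0,0,0]],[0,[0,0,0],[0,0,0]]]' >/dev/null
python3 - <<'E'
from h import *
js(); s=snap('scene','s5.png'); tins(s); rel([.465,.313,.038],181); tins(snap('top','t5.png'))
E
```

```text
width: 0.0939
t 30.05 q [ 0.499  0.096  1.369 -0.     1.676 -1.077] p [0.4564 0.3132 0.2013] rpy [-1.7999e+02 -1.0000e-02 -1.7969e+02] F [-0.13 -0.32  0.78] M [ 0.055 -0.152 -0.009] w 0.0939 0.0
[409. 107.] 85 c [ 434.3 -875.1] sz [134.1  32.7] ang 77.4 z 0.0901 zmax 0.1
[381. 130.] 117 c [ 442.6 -650.3] sz [80.  35.9] ang 22.4 z 0.0852 zmax 0.1
[277. 133.] 69 c [ 725.1 -325.5] sz [46.7 23.1] ang 37.2 z 0.0841 zmax 0.1
[266. 147.] 241 c [ 698.8 -234.3] sz [ 87.  105.6] ang 37.8 z 0.0854 zmax 0.099
[341. 156.] 488 c [ 460.  -409.3] sz [ 71.8 127.6] ang 89.4 z 0.0919 zmax 0.1
[130. 216.] 155 c [785.9 331.2] sz [28.  93.4] ang 0.1 z 0.0854 zmax 0.1
[108. 245.] 680 c [741.3 445.9] sz [119.7  69.9] ang 4.5 z 0.0743 zmax 0.081
[229. 253.] 702 c [456.3 192.1] sz [ 67.3 132.6] ang 87.1 z 0.088 zmax 0.096
[ 66. 269.] 536 c [741.5 585.6] sz [117.7  91.3] ang 3.1 z 0.0879 zmax 0.1
[198. 276.] 781 c [464.3 312.9] sz [130.2  69.1] ang 1.4 z 0.088 zmax 0.097
[ 37. 297.] 780 c [731.3 684.9] sz [ 48.1 138.8] ang 85.5 z 0.0783 zmax 0.085
[  5. 301.] 151 c [770.3 753.2] sz [31.9 62.2] ang 59.7 z 0.0844 zmax 0.095
shift [-0.0086 -0.0003  0.1634] turn [-0.01 -0.   -0.67]
[ 10. 142.] 67 c [759.7 804.5] sz [70.7 20.3] ang 74.5 z 0.0837 zmax 0.098
[ 44. 161.] 310 c [699.7 688.2] sz [51.1 67. ] ang 85.9 z 0.0799 zmax 0.088
[ 83. 159.] 73 c [703.1 566.8] sz [63.9 18.2] ang 75.1 z 0.0903 zmax 0.1
[121. 160.] 174 c [699.3 443. ] sz [26.5 67.7] ang 1.7 z 0.0754 zmax 0.082
[191. 163.] 69 c [685.5 221.8] sz [25.1 52.3] ang 85.7 z 0.0717 zmax 0.077
[159. 217.] 166 c [510.4 314.4] sz [37.2 66.4] ang 0.2 z 0.0888 zmax 0.097
[394. 232.] 810 c [ 461.6 -408. ] sz [128.4  69.4] ang 0.3 z 0.0923 zmax 0.1
[198. 239.] 705 c [457.7 192.9] sz [ 68.4 129.3] ang 87.4 z 0.0893 zmax 0.099
[469. 235.] 122 c [ 456.2 -645.7] sz [29.6 77.3] ang 87.6 z 0.0852 zmax 0.1
[160. 252.] 101 c [412.  310.7] sz [62.5 18.4] ang 89.5 z 0.0896 zmax 0.098
```

```bash
python3 -m crank '[[0,[-0.009,0,0.035],[0,0,-1]],[0,[0,0,0.035],[0,0,0]],[0,[0,0,0.035],[0,0,0]],[0,[0,0,0.025],[0,0,0]],[0,[0,0,0.02],[0,0,0]],[0,[0,0,0.013],[0,0,0]],[0,[0,0,0],[0,0,0]]]' >/dev/null
python3 -c "from h import *;js()"
python3 -m crank '[[1,[0,0,0],[0,0,0]],[1,[0,0,0],[0,0,0]],[1,[0,0,0],[0,0,0]],[1,[0,0,0],[0,0,0]],[1,[0,0,0],[0,0,0]],[1,[0,0,0],[0,0,0]],[1,[0,0,0],[0,0,0]]]'
python3 -m crank '[[1,[0,0,-0.01],[0,0,0]],[1,[0,0,-0.02],[0,0,0]],[1,[0,0,-0.03],[0,0,0]],[1,[0,0,-0.03],[0,0,0]],[1,[0,0,-0.03],[0,0,0]],[1,[0,0,-0.02],[0,0,0]],[1,[0,0,-0.02],[0,0,0]],[1,[0,0,0],[0,0,0]]]' >/dev/null
python3 -m crank '[[1,[0.001,-0.013,0],[0,0,0]],[1,[0.001,-0.025,0],[0,0,0]],[1,[0.001,-0.03,0],[0,0,0]],[1,[0.001,-0.03,0],[0,0,0]],[1,[0.001,-0.03,0],[0,0,0]],[1,[0.001,-0.03,0],[0,0,0]],[1,[0,-0.025,0],[0,0,0]],[1,[0,-0.01,0],[0,0,5]]]' >/dev/null
python3 -m crank '[[1,[0,0,0],[0,0,6]],[1,[0,0,0],[0,0,7]],[1,[0,0,0],[0,0,7]],[1,[0,0,0],[0,0,7]],[1,[0,0,0],[0,0,7]],[1,[0,0,0],[0,0,7]],[1,[0,0,0],[0,0,7]],[1,[0,0,0],[0,0,7]]]' >/dev/null
python3 -m crank '[[1,[0,0,0],[0,0,7]],[1,[0,0,0],[0,0,7]],[1,[0,0,0],[0,0,7]],[1,[0,0,0],[0,0,7]],[1,[0,0,0],[0,0,3]],[1,[0,0,0],[0,0,0]],[1,[0,0,0],[0,0,0]]]' >/dev/null
for i in 1 2 3 4 5 6 7 8; do python3 -m crank '[[1,[0,0,0],[0,0,0]]]' >/dev/null; python3 -c "from h import *;rec('tin2_level')"; done
python3 -m crank '[[1,[0,0,0],[0,3,0]],[1,[0,0,0],[0,4,0]],[1,[0,0,0],[0,4,0]],[1,[0,0,0],[0,4,0]],[1,[0,0,0],[0,4,0]],[1,[0,0,0],[0,4,0]],[1,[0,0,0],[0,4,0]],[1,[0,0,0],[0,3,0]]]' >/dev/null
for i in 1 2 3 4 5 6 7 8; do python3 -m crank '[[1,[0,0,0],[0,0,0]],[1,[0,0,0],[0,0,0]]]' >/dev/null; python3 -c "from h import *;rec('tin2_tilt')"; done
python3 -c "from h import *;summ();js()"
```

```text
t 30.85 q [ 0.491  0.205  1.581 -0.     1.36  -1.103] p [0.4641 0.3125 0.0363] rpy [-179.88   -0.22 -178.62] F [-0.65  0.34 -0.04] M [ 0.072 -0.123  0.037] w 0.0941 0.0
time: 31.55
tool_pos: [0.466, 0.3134, 0.0394]
ee_rot: [3.141, 0.002, -3.117]
wrist_force: [-1.0, -1.4, 5.0]
width: 0.0637
finger_force: 30.0
tin1_level_after 10 [ 3.000e-03 -1.520e-01 -3.449e+00 -4.400e-02 -7.900e-02  3.000e-03] se [0.203 0.126 0.15  0.009 0.007 0.01 ]
tin1_empty 5 [-0.425 -0.205 -2.375 -0.025 -0.094  0.011] se [0.175 0.22  0.222 0.009 0.011 0.007]
tin2_level 8 [ 0.051 -0.061 -3.668 -0.036 -0.086 -0.026] se [0.128 0.136 0.148 0.009 0.011 0.01 ]
tin2_tilt 8 [ 1.530e-01  1.490e-01 -3.595e+00 -5.830e-01 -9.800e-02  3.000e-03] se [0.131 0.095 0.136 0.006 0.011 0.012]
t 37.85 q [-0.239 -0.078  1.644  0.511  1.697 -0.211] p [0.4642 0.1202 0.1984] rpy [-180.   -30.    90.4] F [-0.21 -0.49 -3.73] M [-0.603 -0.169  0.027] w 0.0637 30.0
```

```bash
cat >> h.py <<'E'
def bowl(n):
    s=snap(n);P=cloud(s);z=P[...,2]
    m=(z>.048)&(z<.064)&(abs(P[...,0]-.46)<.13)&(abs(P[...,1])<.13)&(s['color'].min(-1)>130)
    q=P[m][:,:2]
    from scipy.optimize import least_squares
    f=lambda p:np.hypot(*(q-p).T)-.083
    r=least_squares(f,[.46,.0],loss='soft_l1',f_scale=.003);print(n,'bowl',r.x.round(4),len(q),np.median(abs(f(r.x))).round(4))
E
python3 -m crank '[[1,[0,0,0],[0,-3,0]],[1,[0,0,0],[0,-4,0]],[1,[0,0,0],[0,-4,0]],[1,[0,0,0],[0,-4,0]],[1,[0,0,0],[0,-4,0]],[1,[0,0,0],[0,-4,0]],[1,[0,0,0],[0,-4,0]],[1,[0,0,0],[0,-3,0]]]' >/dev/null
python3 -m crank '[[1,[0,0,0],[0,0,0]],[1,[0,0,0],[0,0,0]],[1,[0,0,0],[0,0,0]],[1,[0,0,0],[0,0,0]]]'
python3 -c "from h import *;js();bowl('scene');bowl('top')"
```

```text
time: 39.05
tool_pos: [0.4642, 0.1197, 0.1984]
ee_rot: [-3.141, -0.001, 1.577]
wrist_force: [0.7, -0.6, -3.3]
width: 0.0639
finger_force: 30.0
t 39.05 q [ 1.340e-01 -7.000e-02  1.543e+00  1.000e-03  1.669e+00  1.280e-01] p [0.4642 0.1197 0.1984] rpy [-1.7998e+02 -3.0000e-02  9.0330e+01] F [ 0.67 -0.62 -3.29] M [-0.051 -0.066  0.021] w 0.0639 30.0
scene bowl [0.4621 0.0076] 199 0.0017
top bowl [0.4622 0.0086] 366 0.0027
```

Tin 2 reads one ball too, and the bowl hasn't moved. I'll pour it the same way.

```bash
python3 -m crank '[[1,[-0.015,0,0.01],[0,0,0]],[1,[-0.014,0,0.017],[0,0,0]],[1,[0,-0.002,0.02],[0,4,0]],[1,[0,0,0],[0,6,0]],[1,[0,0,0],[0,6,0]],[1,[0,0,0],[0,6,0]],[1,[0,0,0],[0,6,0]],[1,[0,0,0],[0,6,0]]]' >/dev/null
python3 -m crank '[[1,[0,0,0],[0,6,0]],[1,[0,0,0],[0,6,0]],[1,[0,0,0],[0,6,0]],[1,[0,0,0],[0,6,0]],[1,[0,0,0],[0,6,0]],[1,[0,0,0],[0,0,0]]]' >/dev/null
python3 -m crank '[[1,[0,0,0],[0,3,0]],[1,[0,0,0],[0,3,0]],[1,[0,0,0],[0,3,0]],[1,[0,0,0],[0,3,0]],[1,[0,0,0],[0,3,0]],[1,[0,0,0],[0,3,0]],[1,[0,0,0],[0,3,0]],[1,[0,0,0],[0,3,0]]]' >/dev/null
python3 -m crank '[[1,[0,0,0],[0,3,0]],[1,[0,0,0],[0,1,0]],[1,[0,0,0],[0,0,0]],[1,[0,0,0],[0,0,0]],[1,[0,0,0],[0,0,0]],[1,[0,0,0],[0,0,0]],[1,[0,0,0],[0,0,0]],[1,[0,0,0],[0,0,0]]]' >/dev/null
python3 -c "from h import *;js()"
python3 -m crank '[[1,[0,0,0],[0,-4,0]],[1,[0,0,0],[0,-8,0]],[1,[0,0,0],[0,-8,0]],[1,[0,0,0],[0,-8,0]],[1,[0,0,0],[0,-8,0]],[1,[0,0,0],[0,-8,0]],[1,[0,0,0],[0,-8,0]],[1,[0,0,0],[0,-8,0]]]' >/dev/null
python3 -m crank '[[1,[0,0,0],[0,-8,0]],[1,[0,0,0],[0,-8,0]],[1,[0,0,0],[0,-8,0]],[1,[0,0,0],[0,-8,0]],[1,[0,0,-0.03],[0,0,0]],[1,[0,0,-0.03],[0,0,0]],[1,[0,0,0],[0,0,0]],[1,[0,0,0],[0,0,0]]]' >/dev/null
for i in 1 2 3 4 5; do python3 -m crank '[[1,[0,0,0],[0,0,0]]]' >/dev/null; python3 -c "from h import *;rec('tin2_empty')"; done; python3 -c "from h import *;summ();js()
snap('scene','s6.png');cv2.imwrite('pics/c6.png',cv2.resize(cv2.imread('pics/s6.png')[130:250,180:360],(720,480)))"
```

```text
t 42.15 q [-0.615  0.51   1.779  1.156  2.05  -0.811] p [0.4624 0.0912 0.1516] rpy [  0.82 -88.03 -90.42] F [ 0.75 -0.17 -3.09] M [-0.838 -0.121 -0.018] w 0.0638 30.0
tin1_level_after 10 [ 3.000e-03 -1.520e-01 -3.449e+00 -4.400e-02 -7.900e-02  3.000e-03] se [0.203 0.126 0.15  0.009 0.007 0.01 ]
tin1_empty 5 [-0.425 -0.205 -2.375 -0.025 -0.094  0.011] se [0.175 0.22  0.222 0.009 0.011 0.007]
tin2_level 8 [ 0.051 -0.061 -3.668 -0.036 -0.086 -0.026] se [0.128 0.136 0.148 0.009 0.011 0.01 ]
tin2_tilt 8 [ 1.530e-01  1.490e-01 -3.595e+00 -5.830e-01 -9.800e-02  3.000e-03] se [0.131 0.095 0.136 0.006 0.011 0.012]
tin2_empty 5 [ 0.2    0.012 -2.037 -0.047 -0.096 -0.006] se [0.313 0.242 0.198 0.017 0.015 0.009]
t 44.25 q [ 0.074 -0.09   1.537 -0.     1.696  0.067] p [0.4622 0.0911 0.2111] rpy [-179.96    0.     90.39] F [-0.63  0.37 -2.68] M [-0.063 -0.082  0.004] w 0.064 30.0
```

View pics/c6.png

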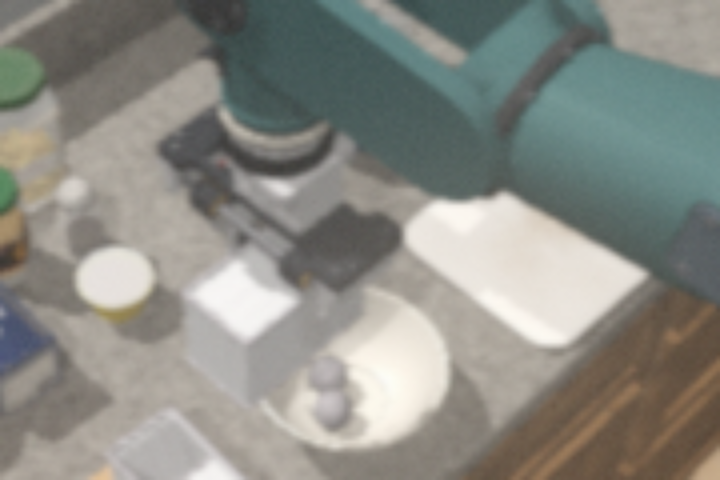

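The crop shows two balls in the bowl at (327,375) and (332,408). Next is placing tin 2.

```bash
python3 -m crank '[[1,[-0.02,0,0],[0,0,0]],[1,[-0.04,0,0],[0,0,0]],[1,[-0.04,0,0],[0,0,0]],[1,[-0.04,0,0],[0,0,0]],[1,[-0.04,0,0],[0,0,0]],[1,[-0.04,0,0],[0,0,0]],[1,[-0.04,0,0],[0,0,0]],[1,[-0.04,0,0],[0,0,0]]]' >/dev/null
python3 -m crank '[[1,[-0.04,0,0],[0,0,0]],[1,[-0.04,0,0],[0,0,0]],[1,[-0.02,0,0],[0,0,8]],[1,[0,0,0],[0,0,8]],[1,[0,0,0],[0,0,8]],[1,[0,0,0],[0,0,8]],[1,[0,0,0],[0,0,8]],[1,[0,0,0],[0,0,8]]]' >/dev/null
python3 -m crank '[[1,[0,0,0],[0,0,8]],[1,[0,0,0],[0,0,8]],[1,[0,0,0],[0,0,8]],[1,[0,0,0],[0,0,8]],[1,[0,0,0],[0,0,8]],[1,[0,0,0],[0,0,2]],[1,[0,0,0],[0,0,0]]]' >/dev/null
python3 -c "
from h import *
js();rel([.461,-.309,.046],0);tins(snap('top'));tins(snap('scene'))"
```

```text
t 46.6 q [-0.688  0.105  1.34  -0.     1.697  0.876] p [ 0.4652 -0.3088  0.2114] rpy [-180.      0.      0.41] F [ 0.4  -0.33 -1.87] M [-0.012  0.03   0.012] w 0.0639 30.0
shift [-0.0042  0.0002  0.1654] turn [-0.    0.    0.41]
[ 10. 142.] 65 c [759.9 804.9] sz [70.  20.2] ang 74.5 z 0.0843 zmax 0.098
[ 44. 161.] 308 c [698.7 687.9] sz [49.7 67.9] ang 84.2 z 0.0796 zmax 0.088
[ 83. 159.] 77 c [702.5 565.9] sz [61.  19.8] ang 73.5 z 0.0896 zmax 0.1
[121. 160.] 181 c [699.3 442.5] sz [26.1 68.1] ang 1.6 z 0.0755 zmax 0.085
[196. 164.] 129 c [686.2 204.5] sz [72.1 46. ] ang 34.9 z 0.0718 zmax 0.075
[198. 239.] 714 c [457.6 193. ] sz [ 69.  129.2] ang 88.1 z 0.0892 zmax 0.098
[469. 236.] 127 c [ 456.2 -646.8] sz [28.9 77.3] ang 87.4 z 0.0841 zmax 0.1
[398. 251.] 92 c [ 407.7 -418.6] sz [15.2 48. ] ang 0.7 z 0.0882 zmax 0.098
[277. 133.] 63 c [ 721.9 -327. ] sz [47.6 22.7] ang 53.4 z 0.0866 zmax 0.099
[266. 147.] 239 c [ 698.7 -234.3] sz [ 87.1 108. ] ang 37.5 z 0.0859 zmax 0.1
[237. 173.] 66 c [677.8 -53.6] sz [41.4 20.1] ang 43.8 z 0.0853 zmax 0.1
[199. 178.] 61 c [756.7  60.5] sz [29.3 25.8] ang 48.1 z 0.0828 zmax 0.092
[179. 185.] 90 c [781.7 127.8] sz [60.4 26.9] ang 80.7 z 0.0823 zmax 0.1
[130. 216.] 158 c [785.5 330.6] sz [27.1 91.5] ang 0.0 z 0.0858 zmax 0.1
[108. 245.] 669 c [741.9 445.9] sz [117.2  68.3] ang 3.2 z 0.0743 zmax 0.081
[228. 252.] 719 c [455.5 192.8] sz [ 67.2 130.1] ang 87.8 z 0.0881 zmax 0.095
[ 66. 269.] 527 c [741.  585.5] sz [117.2  91.6] ang 2.7 z 0.0875 zmax 0.1
[ 37. 297.] 771 c [731.4 684.6] sz [ 48.2 139.1] ang 85.7 z 0.0783 zmax 0.084
[  5. 301.] 155 c [776.1 758.9] sz [26.3 68.2] ang 34.9 z 0.0841 zmax 0.094
```

```bash
python3 -m crank '[[1,[-0.004,0,0.035],[0,0,0]],[1,[0,0,0.035],[0,0,0]],[1,[0,0,0.035],[0,0,0]],[1,[0,0,0.03],[0,0,0]],[1,[0,0,0.015],[0,0,0]],[1,[0,0,0.01],[0,0,0]],[1,[0,0,0.004],[0,0,0]],[1,[0,0,0],[0,0,0]]]'|grep -E 'pos|wrist'
python3 -m crank '[[1,[0,0,0.003],[0,0,0]],[1,[0,0,0],[0,0,0]]]'|grep -E 'pos|wrist'
python3 -m crank '[[1,[0,0,0.002],[0,0,0]],[1,[0,0,0],[0,0,0]]]'|grep -E 'pos|wrist'
```

```text
tool_pos: [0.4617, -0.3093, 0.0483]
wrist_force: [0.5, -0.1, -3.3]
tool_pos: [0.4617, -0.3093, 0.0455]
wrist_force: [-0.1, 0.6, -3.1]
tool_pos: [0.4621, -0.3095, 0.0445]
wrist_force: [-0.9, -0.2, 4.9]
```

```bash
python3 -m crank '[[1,[0,0,0.001],[0,0,0]],[0,[0,0,0],[0,0,0]],[0,[0,0,0],[0,0,0]],[0,[0,0,0],[0,0,0]],[0,[0,0,0],[0,0,0]],[0,[0,0,0],[0,0,0]],[0,[0,0,0],[0,0,0]]]'|grep width
python3 -m crank '[[0,[0,0,-0.02],[0,0,0]],[0,[0,0,-0.04],[0,0,0]],[0,[0,0,-0.05],[0,0,0]],[0,[0,0,-0.05],[0,0,0]],[0,[0,-0.04,0],[0,0,0]],[0,[0,-0.048,0],[0,0,0]],[0,[0,-0.048,0],[0,0,0]],[0,[0,-0.048,0],[0,0,0]]]' >/dev/null
python3 -m crank '[[0,[0,-0.048,0],[0,0,0]],[0,[0,-0.048,0],[0,0,0]],[0,[0,-0.048,0],[0,0,0]],[0,[0,-0.048,0],[0,0,0]],[0,[0,-0.048,0],[0,0,0]],[0,[0,-0.048,0],[0,0,0]],[0,[0,-0.03,0],[0,0,-8]],[0,[0,0,0],[0,0,-8]]]' >/dev/null
python3 -m crank '[[0,[0,0,0],[0,0,-8]],[0,[0,0,0],[0,0,-8]],[0,[0,0,0],[0,0,-8]],[0,[0,0,0],[0,0,-8]],[0,[0,0,0],[0,0,-8]],[0,[0,0,0],[0,0,-8]],[0,[0,0,0],[0,0,-8]],[0,[0,0,0],[0,0,-8]]]' >/dev/null
python3 -m crank '[[0,[0,0,0],[0,0,-8]],[0,[0,0,0],[0,0,-8]],[0,[0,0,0],[0,0,-8]],[0,[0,0,0],[0,0,-8]],[0,[0,0,0],[0,0,-8]],[0,[0,0,0],[0,0,-8]],[0,[0,0,0],[0,0,-8]],[0,[0,0,0],[0,0,-8]]]' >/dev/null
python3 -m crank '[[0,[0,0,0],[0,0,-8]],[0,[0,0,0],[0,0,-8]],[0,[0,0,0],[0,0,-8]],[0,[0,0,0],[0,0,-8]],[0,[0,0,0],[0,0,-1]],[0,[0,0,0],[0,0,0]],[0,[0,0,0],[0,0,0]]]' >/dev/null
python3 - <<'E'
from h import *
js(); tins(snap('scene','s7.png')); rel([.457,.193,.038],177.7); tins(snap('top','t7.png'));bowl('scene')
E
```

```text
width: 0.094
t 52.5 q [ 0.285 -0.031  1.5   -0.     1.673 -1.238] p [0.4576 0.1932 0.2014] rpy [-180.      0.    177.29] F [0.23 0.48 0.24] M [ 0.082 -0.158 -0.001] w 0.0941 0.0
[409. 107.] 83 c [ 436.2 -880.1] sz [138.8  30.9] ang 79.6 z 0.0897 zmax 0.1
[381. 130.] 117 c [ 442.2 -649.6] sz [80.  33.9] ang 22.9 z 0.0863 zmax 0.1
[340. 153.] 370 c [ 459.9 -407.8] sz [128.7  71.2] ang 0.6 z 0.0929 zmax 0.1
[199. 178.] 62 c [758.3  59. ] sz [29.5 29.1] ang 32.7 z 0.0838 zmax 0.09
[179. 185.] 82 c [781.1 127.7] sz [59.3 27.6] ang 80.0 z 0.0829 zmax 0.099
[174. 210.] 76 c [710.1 214.5] sz [62.  60.1] ang 68.9 z 0.0712 zmax 0.075
[130. 216.] 151 c [785.  331.3] sz [28.  92.8] ang 0.8 z 0.0847 zmax 0.099
[108. 245.] 678 c [741.9 445.2] sz [119.5  69.8] ang 3.5 z 0.0745 zmax 0.08
[229. 253.] 714 c [455.2 192.2] sz [ 67.7 130.4] ang 88.0 z 0.088 zmax 0.095
[ 66. 269.] 527 c [741.7 585.9] sz [116.9  91.1] ang 1.6 z 0.0881 zmax 0.1
[ 37. 297.] 776 c [730.7 685.2] sz [ 48.7 140.3] ang 84.6 z 0.0784 zmax 0.085
[  5. 301.] 151 c [777.4 758.8] sz [25.8 69.6] ang 35.2 z 0.0839 zmax 0.094
shift [ 0.0006 -0.0002  0.1634] turn [-0.    0.   -0.38]
[ 10. 142.] 72 c [762.1 806.2] sz [73.9 22.9] ang 69.5 z 0.0835 zmax 0.099
[ 44. 161.] 309 c [698.9 688.4] sz [50.  67.9] ang 84.2 z 0.08 zmax 0.087
[ 82. 159.] 78 c [703.2 568. ] sz [64.4 20.1] ang 73.9 z 0.0919 zmax 0.1
[121. 160.] 182 c [699.  442.1] sz [26.3 69.7] ang 0.3 z 0.0758 zmax 0.083
[195. 162.] 90 c [685.5 210.7] sz [47.9 50.9] ang 82.7 z 0.0716 zmax 0.076
[361. 232.] 783 c [ 461.8 -308.7] sz [129.4  69.9] ang 0.8 z 0.0928 zmax 0.1
[394. 232.] 804 c [ 461.6 -408. ] sz [ 69.7 128.5] ang 89.9 z 0.0924 zmax 0.1
[203. 218.] 102 c [509.  184.6] sz [55.8 24.8] ang 84.3 z 0.0882 zmax 0.098
[469. 235.] 123 c [ 455.9 -647.1] sz [30.4 77.5] ang 88.4 z 0.0859 zmax 0.1
scene bowl [0.4587 0.0072] 342 0.0027
```

```bash
python3 -m crank '[[0,[0,0,0.035],[0,0,0]],[0,[0,0,0.035],[0,0,0]],[0,[0,0,0.035],[0,0,0]],[0,[0,0,0.025],[0,0,0]],[0,[0,0,0.02],[0,0,0]],[0,[0,0,0.013],[0,0,0]],[0,[0,0,0],[0,0,0]]]' >/dev/null
python3 -m crank '[[1,[0,0,0],[0,0,0]],[1,[0,0,0],[0,0,0]],[1,[0,0,0],[0,0,0]],[1,[0,0,0],[0,0,0]],[1,[0,0,0],[0,0,0]],[1,[0,0,0],[0,0,0]],[1,[0,0,0],[0,0,0]]]'
python3 -m crank '[[1,[0,0,-0.01],[0,0,0]],[1,[0,0,-0.02],[0,0,0]],[1,[0,0,-0.03],[0,0,0]],[1,[0,0,-0.03],[0,0,0]],[1,[0,0,-0.03],[0,0,0]],[1,[0,0,-0.02],[0,0,0]],[1,[0,0,-0.02],[0,0,0]],[1,[0,0,0],[0,0,0]]]' >/dev/null
python3 -m crank '[[1,[-0.002,-0.013,0],[0,0,0]],[1,[-0.003,-0.025,0],[0,0,0]],[1,[-0.003,-0.025,0],[0,0,0]],[1,[0,-0.01,0],[0,0,5]],[1,[0,0,0],[0,0,6]],[1,[0,0,0],[0,0,7]],[1,[0,0,0],[0,0,7]],[1,[0,0,0],[0,0,7]]]' >/dev/null
python3 -m crank '[[1,[0,0,0],[0,0,7]],[1,[0,0,0],[0,0,7]],[1,[0,0,0],[0,0,7]],[1,[0,0,0],[0,0,7]],[1,[0,0,0],[0,0,7]],[1,[0,0,0],[0,0,7]],[1,[0,0,0],[0,0,7]],[1,[0,0,0],[0,0,6]]]' >/dev/null
python3 -m crank '[[1,[0,0,0],[0,0,0]],[1,[0,0,0],[0,0,0]]]' >/dev/null
for i in 1 2 3 4 5 6 7 8; do python3 -m crank '[[1,[0,0,0],[0,0,0]]]' >/dev/null; python3 -c "from h import *;rec('tin3_level')"; done
python3 -m crank '[[1,[0,0,0],[0,3,0]],[1,[0,0,0],[0,4,0]],[1,[0,0,0],[0,4,0]],[1,[0,0,0],[0,4,0]],[1,[0,0,0],[0,4,0]],[1,[0,0,0],[0,4,0]],[1,[0,0,0],[0,4,0]],[1,[0,0,0],[0,3,0]]]' >/dev/null
for i in 1 2 3 4 5 6 7 8; do python3 -m crank '[[1,[0,0,0],[0,0,0]],[1,[0,0,0],[0,0,0]]]' >/dev/null; python3 -c "from h import *;rec('tin3_tilt')"; done
python3 -c "from h import *;summ();js()"
python3 -m crank '[[1,[0,0,0],[0,-3,0]],[1,[0,0,0],[0,-4,0]],[1,[0,0,0],[0,-4,0]],[1,[0,0,0],[0,-4,0]],[1,[0,0,0],[0,-4,0]],[1,[0,0,0],[0,-4,0]],[1,[0,0,0],[0,-4,0]],[1,[0,0,0],[0,-3,0]]]' >/dev/null
python3 -m crank '[[1,[0,0,0],[0,0,0]],[1,[0,0,0],[0,0,0]],[1,[0,0,0],[0,0,0]],[1,[0,0,0],[0,0,0]]]'
python3 -c "from h import *;js();bowl('scene');bowl('top')"
```

```text
time: 54.05
tool_pos: [0.4583, 0.193, 0.0394]
ee_rot: [-3.141, 0.002, 3.096]
wrist_force: [-0.9, -1.2, 5.4]
width: 0.0641
finger_force: 30.0
tin1_level_after 10 [ 3.000e-03 -1.520e-01 -3.449e+00 -4.400e-02 -7.900e-02  3.000e-03] se [0.203 0.126 0.15  0.009 0.007 0.01 ]
tin1_empty 5 [-0.425 -0.205 -2.375 -0.025 -0.094  0.011] se [0.175 0.22  0.222 0.009 0.011 0.007]
tin2_level 8 [ 0.051 -0.061 -3.668 -0.036 -0.086 -0.026] se [0.128 0.136 0.148 0.009 0.011 0.01 ]
tin2_tilt 8 [ 1.530e-01  1.490e-01 -3.595e+00 -5.830e-01 -9.800e-02  3.000e-03] se [0.131 0.095 0.136 0.006 0.011 0.012]
tin2_empty 5 [ 0.2    0.012 -2.037 -0.047 -0.096 -0.006] se [0.313 0.242 0.198 0.017 0.015 0.009]
tin3_level 8 [-0.025 -0.322 -2.613 -0.041 -0.083  0.009] se [0.086 0.149 0.127 0.012 0.011 0.014]
tin3_tilt 8 [-0.126  0.158 -2.048 -0.47  -0.1    0.004] se [0.164 0.197 0.19  0.009 0.006 0.015]
t 59.85 q [-0.24  -0.082  1.648  0.511  1.698 -0.213] p [0.4623 0.1199 0.1984] rpy [-180.    -29.99   90.4 ] F [-0.91 -0.67 -2.5 ] M [-0.478 -0.131 -0.062] w 0.0639 30.0
time: 61.05
tool_pos: [0.4623, 0.1193, 0.1983]
ee_rot: [-3.141, -0.0, 1.577]
wrist_force: [-0.1, 0.1, -2.5]
width: 0.0643
finger_force: 30.0
t 61.05 q [ 0.133 -0.074  1.547  0.     1.669  0.128] p [0.4623 0.1193 0.1983] rpy [-1.7998e+02 -3.0000e-02  9.0330e+01] F [-0.14  0.08 -2.55] M [-0.034 -0.054  0.014] w 0.0643 30.0
scene bowl [0.4621 0.0077] 193 0.002
top bowl [0.4622 0.0085] 372 0.0026
```

Tin 3 weighs about 2.3 N, so it's empty. It goes straight to the board with no further tipping.

```bash
python3 -m crank '[[1,[-0.02,0,-0.01],[0,0,0]],[1,[-0.04,0,0],[0,0,0]],[1,[-0.04,0,0],[0,0,0]],[1,[-0.04,0,0],[0,0,0]],[1,[-0.04,0,0],[0,0,0]],[1,[-0.04,0,0],[0,0,0]],[1,[-0.04,0,0],[0,0,0]],[1,[-0.04,0,0],[0,0,0]]]' >/dev/null
python3 -m crank '[[1,[-0.025,0,0],[0,0,0]],[1,[0,0,0],[0,0,8]],[1,[0,0,0],[0,0,8]],[1,[0,0,0],[0,0,8]],[1,[0,0,0],[0,0,8]],[1,[0,0,0],[0,0,8]],[1,[0,0,0],[0,0,8]],[1,[0,0,0],[0,0,8]]]' >/dev/null
python3 -m crank '[[1,[0,0,0],[0,0,8]],[1,[0,0,0],[0,0,8]],[1,[0,0,0],[0,0,8]],[1,[0,0,0],[0,0,8]],[1,[0,0,0],[0,0,2]],[1,[0,0,0],[0,0,0]],[1,[0,0,0],[0,0,0]]]' >/dev/null
python3 -c "
from h import *
js();rel([.461,-.206,.046],0);tins(snap('top'));tins(snap('scene'))" | grep -E "t |shift|-[234]..\.. *\]"
```

```text
t 63.45 q [-0.528 -0.008  1.463  0.     1.686  1.035] p [ 0.4645 -0.2053  0.2084] rpy [-180.      0.      0.42] F [-0.06 -0.04 -2.21] M [0.012 0.008 0.014] w 0.0637 30.0
shift [-0.0035  0.0007  0.1624] turn [-0.    0.    0.42]
[395. 219.] 251 c [ 511.5 -415.4] sz [82.6 43.6] ang 62.9 z 0.0928 zmax 0.1
[403. 248.] 86 c [ 425.5 -438. ] sz [25.4 66.4] ang 65.6 z 0.0921 zmax 0.1
[294. 117.] 63 c [ 743.5 -463.6] sz [58.8 31.9] ang 65.1 z 0.0849 zmax 0.1
[277. 133.] 63 c [ 723.9 -327.5] sz [46.8 18.8] ang 48.5 z 0.085 zmax 0.1
[266. 147.] 237 c [ 697.8 -233.1] sz [ 86.8 105. ] ang 37.6 z 0.0865 zmax 0.099
[344. 156.] 393 c [ 459.7 -409.4] sz [ 72.6 130. ] ang 88.7 z 0.0923 zmax 0.1
[336. 175.] 179 c [ 424.8 -308.7] sz [60.9 69.8] ang 1.0 z 0.0874 zmax 0.1
```

```bash
python3 -m crank '[[1,[-0.003,0,0.035],[0,0,0]],[1,[0,0,0.035],[0,0,0]],[1,[0,0,0.035],[0,0,0]],[1,[0,0,0.03],[0,0,0]],[1,[0,0,0.015],[0,0,0]],[1,[0,0,0.01],[0,0,0]],[1,[0,0,0.002],[0,0,0]],[1,[0,0,0],[0,0,0]]]'|grep -E 'pos|wrist'
python3 -m crank '[[1,[0,0,0.002],[0,0,0]],[1,[0,0,0],[0,0,0]]]'|grep -E 'pos|wrist'
python3 -m crank '[[1,[0,0,0.002],[0,0,0]],[1,[0,0,0],[0,0,0]]]'|grep -E 'pos|wrist'
```

```text
tool_pos: [0.4621, -0.2054, 0.0471]
wrist_force: [0.5, -0.4, -2.1]
tool_pos: [0.4623, -0.2055, 0.0455]
wrist_force: [-1.2, 0.1, -2.8]
tool_pos: [0.4627, -0.2056, 0.0445]
wrist_force: [-0.9, 0.6, 5.0]
```

```bash
python3 -m crank '[[1,[0,0,0.001],[0,0,0]],[0,[0,0,0],[0,0,0]],[0,[0,0,0],[0,0,0]],[0,[0,0,0],[0,0,0]],[0,[0,0,0],[0,0,0]],[0,[0,0,0],[0,0,0]],[0,[0,0,0],[0,0,0]]]'|grep width
python3 -m crank '[[0,[0,0,-0.02],[0,0,0]],[0,[0,0,-0.04],[0,0,0]],[0,[0,0,-0.05],[0,0,0]],[0,[0,0,-0.05],[0,0,0]],[0,[-0.04,0,-0.02],[0,0,0]],[0,[-0.05,-0.02,0],[0,0,0]],[0,[-0.05,-0.02,0],[0,0,0]],[0,[0,-0.05,0],[0,0,0]]]' >/dev/null
python3 -m crank '[[0,[0,-0.05,0],[0,0,0]],[0,[0,-0.05,0],[0,0,0]],[0,[0,-0.05,0],[0,0,0]],[0,[0,-0.05,0],[0,0,0]],[0,[0,-0.05,0],[0,0,0]],[0,[0,-0.05,0],[0,0,0]],[0,[0,0,0],[0,0,0]],[0,[0,0,0],[0,0,0]]]' >/dev/null
python3 -c "
from h import *
js();tins(snap('top','t8.png'));tins(snap('scene','s8.png'));bowl('top')
a=cv2.imread('pics/t8.png');cv2.imwrite('pics/c8.png',cv2.resize(a[140:280,90:430],(780,321)))" | grep -E "t |bowl|-[234]..\.. *\]"
```

```text
width: 0.0946
t 67.05 q [ 3.580e-01 -3.190e-01  1.705e+00 -1.000e-03  1.757e+00  1.918e+00] p [0.3255 0.1819 0.2212] rpy [1.7995e+02 4.0000e-02 6.3000e-01] F [-0.05 -0.86  0.2 ] M [ 0.024 -0.026  0.001] w 0.0941 0.0
[328. 231.] 723 c [ 464.  -204.8] sz [ 68.3 125.7] ang 89.7 z 0.0928 zmax 0.1
[361. 232.] 785 c [ 461.8 -308. ] sz [129.2  68.9] ang 0.7 z 0.0929 zmax 0.1
[394. 232.] 808 c [ 461.6 -408.2] sz [ 70.  128.4] ang 90.0 z 0.0926 zmax 0.1
[294. 117.] 63 c [ 743.  -460.5] sz [54.8 30. ] ang 59.0 z 0.0863 zmax 0.1
[343. 152.] 318 c [ 461.5 -414.2] sz [131.2  65. ] ang 4.1 z 0.0931 zmax 0.1
top bowl [0.4622 0.0067] 437 0.0031
```

View pics/c8.png

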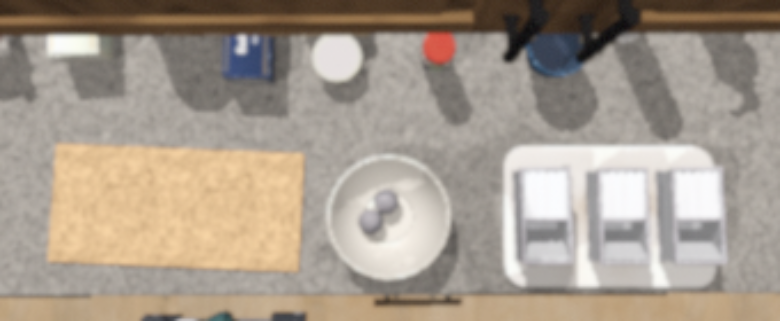

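View pics/s8.png

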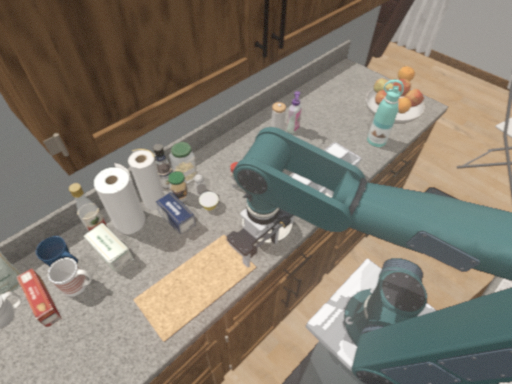

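The top crop shows two balls in the bowl at (372,220) and (386,200). The three tins stand on the board at (545,215), (618,215) and (695,215), and the pot, jar and mug are undisturbed. In the scene view the arm is clear of everything. I'm handing the job in.

```bash
python3 -c "from bench import robot;print(robot.close_job())"
```

```text
the job is handed in; nothing more can be done
None
```

I handed the job in at about 67 s: tins 1 and 2 each held one ball, and both balls are in the bowl; tin 3 weighed empty and was never tipped past 30°. All three tins stand upright on the board, and the pot, jar and mug look undisturbed; no verdict was returned.

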